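# Check a cheese with the spring gauge

## Robot

A 6-joint arm with a two-finger parallel gripper is mounted at the origin on the work surface. World frame = base frame: x ahead of the robot, y to its left, z up, the work surface at z = 0. Lengths are in m, angles in rad, forces in N, time in s.
With the tool pointing down it reaches from about 0.325 to 0.875 m from the base axis. Payload 4.4 kg.
Tool frame: the origin (TCP) lies at the very end of the fingers, on their centre line; the grasp point (between the pads) lies 19 mm behind it; z points along the fingers, y is the direction in which the jaws open and shut (so a half turn about z gives the same grasp; the last joint's range is limited). The gripper opens to 85 mm and grips with 20 to 120 N. Pads are 22 mm wide; open, the fingers measure 114 mm over their backs; the gripper's body (76 mm by 85 mm) begins 54 mm behind the grasp point. The pads swing forward as they close: fully open they stand 13 mm farther back than shut.
Start: joints at [1.006, 0.207, 1.542, -0, 1.393, -0.15], TCP at [0.231, 0.526, 0.209] pointing down, gripper open.
Joint ranges: [-2.73, 2.73], [-0.86, 2.22], [0.23, 2.46], [-1.11, 4.25], [0.08, 2.63], [-2.82, 2.82]. Speed limits (rad/s): [2.79, 2.79, 3.14, 3.14, 3.14, 3.14].

## Interface

Orientations are given as a unit quaternion [x, y, z, w].
In Python, from station import robot gives the robot as it stands.
- The arm moves only by the tool move_arm, never from a script. Its argument "series" is one flat list of numbers, 7 for each row, row after row: the shift along the tool's x, y, z in cm, then the turn, a rotation vector about the tool's x, y, z in degrees, then the opening, from 0 (shut) to 1 (fully open). In form: [x, y, z, ax, ay, az, claw, x, y, z, ax, ay, az, claw, ...]. A call has 1 to 8 rows; each row is the pose to reach, as a shift and turn from the pose commanded when the call began, along the tool's axes at that moment; what a row does not reach only later rows make up. A row lasts 1/8 s, in which the tool goes at most 62.5 mm and 10.7 degrees, less where a joint would pass 70% of its speed; a pose out of reach is approached as far as the arm can. A call with a gripper value outside its range is refused whole. The fingers move at their own pace and stop on an object; the grip force is fixed at half the most. Time passes only in rows, so rows that repeat a pose let the fingers close. It gives the time, the measured TCP pose, the force and the opening at its end, in the units of the state.
- robot.get_obs(): the state, without advancing time (a new reading comes with each control period).
- robot.read_camera(name): name is "side" or "top"; returns a dict with "frame" (480x640x3 uint8, red, green, blue), "range_z" (480x640 float32, m along the optical axis (not along the pixel's ray), 0 where there is no reading), "camera_matrix" (3x3 intrinsics, pixels), "pose" (4x4, takes a point from camera to world coordinates). Camera axes: x right, y up, looking along -z (the intrinsics and any distortion apply to the point x, -y, -z); pixel columns grow to the right and rows downward; lengths in m; the calibration is good to about 2 mm. A picture is of the moment at which its call begins.
- robot.close_job(): hands the job in, once; it reports no verdict.
The state is a dict: "clock": time; "joints": joint angles; "joint_velocities": joint speeds; "joint_torque": joint torques, N m; "ee_pos": TCP position; "ee_rot": TCP orientation; "contact_force": force on the tool from outside, world axes, zero at the start; "ft_torque": the same for the moment, N m; "opening": finger opening in m.
Only numpy, scipy, OpenCV 4.12 (cv2) and the standard library are available. Lean on these libraries where they do the work, as an engineer would, in place of code of your own. Each camera call takes 0.05 s, during which the arm holds its last target. There are 200 camera calls.

## Task

Lift the blue instrument case's lid right open until it leans back on its stop, take out the orange spring gauge, and press its tip gently on the red dot on the cheese, with the gauge square to the cheese's sloping top face, so that the plunger is pushed about half-way in. Finish while still holding the gauge there by its handle, steady, with the lid still open. Do not shift the two small cheese wheels or the cheese in its cradle.

Things in the scene. Friction and masses are not known exactly. Their poses are not given: they have to be found in the camera images.
- case: Blue case fixed to the bench, 200 (x) x 180 (y) x 100 mm high without lid, walls 6 mm. Origin: centre of its underside; x points from the front (knob side) to the hinge side. A fixed dark foam insert, top 41 mm above the origin, has a 37 mm square pocket, 6 mm deep, centred at x = -20 mm, y = 0, where the gauge stands upright, hidden while the lid is shut; it lifts straight out
- lid (a joint): Lid of the case, 200 x 180 x 8 mm, 0.25 kg, hinged along the top of the case's +x wall. 0 = shut (the start), grows as it opens, 1.9 rad = leaning back on its stop. Its hinge is stiff: the lid stays at any angle where it is left and needs 1 to 4 N at its edge to go on. Open, its knob side faces away from the front of the case, its bare inside faces the front
- lid_handle (a point): Middle of the grip of the lid's black round knob: head 28 mm across and 16 mm high on a thin stem. With the lid shut it is 35 mm above the lid's top (the knob's top is 8 mm higher) and 170 mm in front (case -x) of the hinge line, 43 mm above it. Turns with the lid: axes are the case's at joint value 0
- lid_hinge (a point): Middle of the lid's hinge line, at the top of the case's far wall. The hinge line runs along this point's y axis (parallel to the case's y); a lid opening by angle q turns by +q about that y axis
- gauge: The spring gauge, loose, about 0.24 kg: orange square handle 34 x 34 x 62 mm, white dial on top, steel plunger below. This origin is on its axis where the tip is when the plunger is fully out, 59 mm below the handle's centre. z runs from the tip up the handle; x, y are square to its flat sides, parallel to the case's at the start
- gauge_handle (a point): Centre of the gauge's orange handle, half-way up it: 31 mm below its top, 59 mm above the tip of the free plunger, and 66 mm above the underside of the case while it stands in the foam. Axes as gauge
- gauge_tip (a point): Rounded tip end of the gauge's plunger (steel pin 10 mm across, 28 mm out of the handle when free; a red band covers the 8 mm next to the handle, so it is half-way in when the band has just gone in). Moves with the plunger. Axes as gauge
- plunger (a joint): How far the gauge's plunger is pushed into the handle, m: 0 = free, fully out; 0.016 = fully in, at its hard stop. A spring of 0.4 N per mm: half-way (8 mm) takes 3.2 N
- cheese: Pale yellow block of cheese, 138 x 125 x 75 mm, clamped in a steel tilting cradle on a fixed stand 180 mm wide; top face 0.11 to 0.17 m above the bench, sloping 0.1 to 0.4 rad down towards its -x side. The cradle is stiff and must not be turned. Origin at the centre of the block's underside, z square to its top face
- spot (a point): Centre of the red dot, 14 mm across, on a white round sticker 38 mm across, on the cheese's top face. Its z axis points out of the cheese, square to the face; axes parallel to cheese
- red_wheel: Bystander: small red cheese wheel, 90 mm across, 60 mm high, loose. Origin at the centre of its underside
- amber_wheel: Bystander: small amber cheese wheel, 100 mm across, 55 mm high, loose. Origin at the centre of its underside
There are look-alikes about, which are no part of the job. Of the things shaped like the part that bears cheese, the bare steel one is meant.

How it is judged:
On the way, in this order (a step that is already met when the one before it is completed fails the run):
1. the lid is open, leaning on its stop (value of joint lid above 1.75 rad), for 0.2 s.
2. the gauge is lifted clear out of the case by the gripper (z of gauge_handle in the frame of case above 0.15 m and contact force between the fingers and gauge above 0.5 N), for 0.1 s.
At the end, for the whole second after the job is handed in: Lid over 1.75 rad; gauge still and in the fingers, tip within 9 mm of the dot, axis within 8 degrees of square to the face, plunger 4 to 13 mm in, 1 to 7 N on the cheese; fingers off the cheese, cheese moved under 12 mm, wheels under 20 mm (value of joint lid above 1.75 rad and distance between gauge_tip and spot below 0.009 m and angle between the z axis of gauge and the z axis of spot, either way round below 0.14 rad and value of joint plunger between 0.004 and 0.013 m and contact force between gauge and cheese between 1 and 7 N and contact force between the fingers and gauge above 0.5 N and contact force between the fingers and cheese below 0.2 N and linear speed of gauge below 0.02 m/s and distance of spot from where it was at the start of the episode below 0.012 m and distance of each of red_wheel, amber_wheel from where it was at the start of the episode below 0.02 m); the arm keeps its last pose, push and grip.
It fails at once if the gauge is jabbed hard into the cheese (over 20 N) (contact force between gauge and cheese above 20 N).
It fails at once if the cheese and its cradle are shoved or turned (distance of spot from where it was at the start of the episode above 0.015 m).
It fails at once if a small wheel is shifted (distance of any of red_wheel, amber_wheel from where it was at the start of the episode above 0.025 m).
It also fails if it takes over 64 s, if anything falls off the work surface, if the arm or the gripper's body presses on something with over 40 N, if the wrist force passes 120 N, or if a joint passes its speed limit or range.

## Working session

There is one attempt and no reset: what is moved stays moved. The work goes in short steps, Python scripts to look and compute and a tool call to move; the robot and the scene stay as the last step left them, time stands still between calls to the robot, and variables do not carry over. Pictures are saved under pics/ and viewed, about 8 in all and at most 12, crops included, and the job is handed in when it is done.

Besides the shell and the picture viewer there is one more tool, called after ">>>" as name(argument=value, ...), one argument or row to a line, values as JSON. move_arm: Moves the arm, as the interface text tells. Its arguments: {"type":"object","properties":{"series":{"type":"array"}},"required":["series"]}

```bash
mkdir -p pics; ls; cat > h.py <<'E'
from station import robot
import numpy as np, cv2
from scipy.spatial.transform import Rotation as R
def cam(n,save=None):
    c=robot.read_camera(n)
    if save: cv2.imwrite('pics/'+save,c['frame'][:,:,::-1])
    return c
def cloud(c):
    K=c['camera_matrix'];z=c['range_z'];v,u=np.mgrid[0:480,0:640]
    x=(u-K[0,2])/K[0,0]*z;y=(v-K[1,2])/K[1,1]*z
    P=np.stack([x,-y,-z],-1)
    return P@c['pose'][:3,:3].T+c['pose'][:3,3]
def rel(p,Rm,o=None):
    "shift (cm) and rotvec (deg) from current measured TCP to the target pose"
    o=o or robot.get_obs();R0=R.from_quat(o['ee_rot'])
    d=R0.inv().apply(np.array(p)-o['ee_pos'])*100
    return np.round(d,2),np.round(np.degrees((R0.inv()*Rm).as_rotvec()),2)
E
python3 - <<'E'
from h import *
for n in('top','side'):
    c=cam(n,n+'0.png');np.savez('/tmp/'+n+'0.npz',**c)
    print(n,c['camera_matrix'].round(1).tolist(),c['pose'].round(3).tolist(),(c['range_z']>0).mean())
print(robot.get_obs())
E
```

```text
pics
top [[450.1, 0.0, 320.7], [0.0, 450.1, 238.4], [0.0, 0.0, 1.0]] [[0.096, 0.972, -0.213, 0.32], [-0.995, 0.094, -0.021, -0.005], [-0.0, 0.214, 0.977, 0.973], [0.0, 0.0, 0.0, 1.0]] 0.995888671875
side [[505.1, 0.0, 324.5], [0.0, 505.1, 240.6], [0.0, 0.0, 1.0]] [[1.0, 0.005, -0.015, 0.474], [-0.015, 0.65, -0.76, -0.62], [0.006, 0.76, 0.65, 0.617], [0.0, 0.0, 0.0, 1.0]] 0.9960774739583333
{'clock': 0.1, 'joints': array([ 1.00653812e+00,  2.07371494e-01,  1.54282223e+00,  6.55312809e-06,
        1.39345253e+00, -1.50490133e-01]), 'joint_velocities': array([ 2.43308907e-03, -9.29442465e-04, -3.46219356e-03, -8.15137796e-05,
       -3.23181099e-03,  9.35395971e-04]), 'joint_torque': array([-1.30560038e-03, -3.84093297e+01, -2.92548859e+01, -2.16765593e-04,
        4.88066260e-03, -1.07654685e-05]), 'ee_pos': array([0.23080027, 0.52586158, 0.20751577]), 'ee_rot': array([ 2.05411847e-01,  9.78675083e-01, -9.60797420e-04, -3.62211448e-04]), 'contact_force': array([-0.46030426, -0.14215612, -0.13598679]), 'ft_torque': array([-0.03965146,  0.01749514,  0.03279964]), 'opening': 0.08572319583175994}
```

View pics/top0.png

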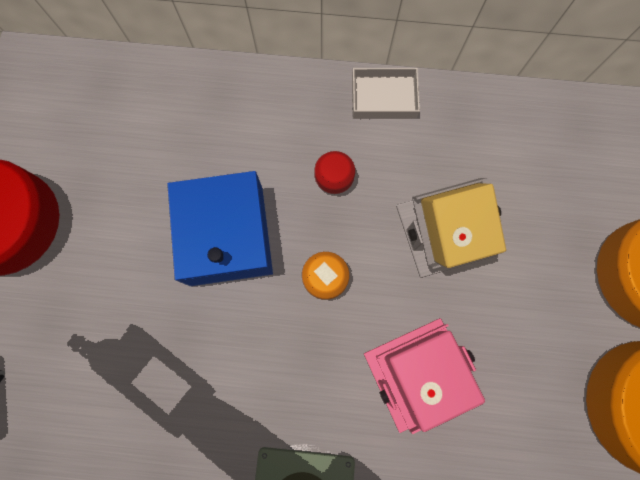

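View pics/side0.png

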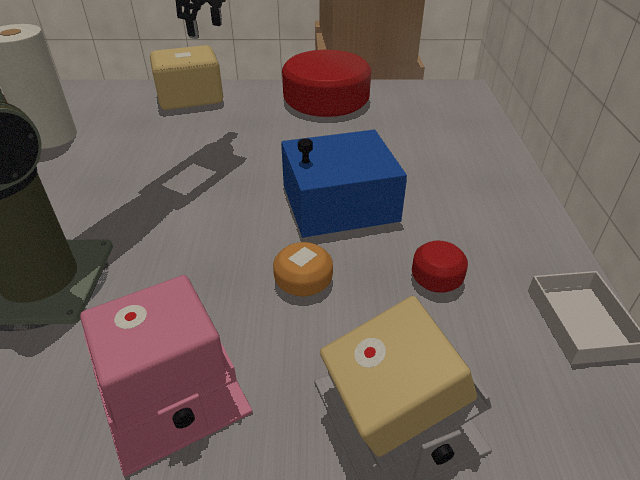

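The top view shows the blue case at about (220,228) with its knob at (216,255), nearer the robot. The cheese in the bare steel cradle is at (463,225), dot at (462,237). The pink cradle at (430,380) is the look-alike. The wheels sit between case and cheese, at (335,172) and (326,275).

```bash
python3 - <<'E'
from h import *
def load(n): return dict(np.load(f'/tmp/{n}0.npz'))
def big(m,near=None):
    n,l,s,ce=cv2.connectedComponentsWithStats(m.astype(np.uint8))
    ids=range(1,n)
    i=min(ids,key=lambda i:np.hypot(*(ce[i]-near))+(1e4 if s[i,4]<25 else 0)) if near is not None else max(ids,key=lambda i:s[i,4])
    return l==i
def plane(P):
    for _ in range(5):
        c=P.mean(0);n=np.linalg.svd(P-c,full_matrices=False)[2][2];n*=np.sign(n[2])
        d=(P-c)@n; P=P[np.abs(d)<max(2*np.median(abs(d)),.0015)]
    return c,n,P
for n,dot in(('top',(462,237)),('side',(370,352))):
    c=load(n);P=cloud(c);h=cv2.cvtColor(c['frame'],cv2.COLOR_RGB2HSV).astype(int)
    H,S,V=h[...,0],h[...,1],h[...,2];z=P[...,2]
    blue=big((H>105)&(H<125)&(S>150)&(V>60))
    zt=np.percentile(z[blue],90);Q=P[blue&(z>zt-.006)]
    r=cv2.minAreaRect(Q[:,:2].astype(np.float32));print(n,'lid z',np.median(Q[:,2]),r,cv2.boxPoints(r).round(3).tolist())
    kn=(V<60)&(z>zt+.018)&(np.hypot(P[...,0]-r[0][0],P[...,1]-r[0][1])<.14)&(z<zt+.06)
    kq=P[kn];print('knob',len(kq),np.median(kq,0),kq.min(0),kq.max(0))
    red=big(((H<6)|(H>174))&(S>150)&(V>80),dot)
    rp=P[red];print('dot',red.sum(),rp.mean(0))
    ch=(H>18)&(H<30)&(S>90)&(np.linalg.norm(P-rp.mean(0),axis=-1)<.12)
    ch=big(ch)
    cc,nn,pp=plane(P[ch&(z>.08)]);
    # keep within 3mm of the plane through dot
    print('cheese plane',cc,nn,len(pp),ch.sum())
    # in-plane rect
    x=np.cross([0,1,0],nn);x/=np.linalg.norm(x);y=np.cross(nn,x)
    q=P[ch];q=q[np.abs((q-cc)@nn)<.003]
    rr=cv2.minAreaRect(np.stack([(q-cc)@x,(q-cc)@y],1).astype(np.float32));print('rect',rr, 'slope',np.arccos(nn[2]),'downdir az',np.degrees(np.arctan2(nn[1],nn[0])), 'dot off plane',(rp.mean(0)-cc)@nn)
    for nm,mk,px in(('redw',((H<6)|(H>174))&(S>150)&(V>60),(335,172) if n=='top' else (440,262)),('amb',(H>6)&(H<18)&(S>150),(326,280) if n=='top' else (303,275))):
        m=big(mk,px);q=P[m];print(nm,q.min(0).round(3),q.max(0).round(3))
E
```

```text
top lid z 0.10875469352431055 ((0.44568878412246704, 0.18390591442584991), (0.3976552188396454, 0.2185211181640625), 27.697546005249023) [[0.21899999678134918, 0.18799999356269836], [0.3199999928474426, -0.004999999888241291], [0.6729999780654907, 0.18000000715255737], [0.5709999799728394, 0.37299999594688416]]
knob 161 [0.45041111 0.20327831 0.15153133] [0.43793665 0.19219897 0.13634841] [0.46283286 0.21594772 0.15541803]
dot 33 [ 0.53317948 -0.25563918  0.13461364]
cheese plane [ 0.55501657 -0.27435884  0.13875057] [-0.33337177 -0.11778396  0.93540911] 2367 4962
rect ((-0.0012577995657920837, 0.00711822509765625), (0.13709864020347595, 0.12440388649702072), 19.9971866607666) slope 0.36138194136449053 downdir az -160.54111859316015 dot off plane 0.0012052724131172067
redw [ 0.32  -0.044  0.021] [0.721 0.042 0.973]
amb [ 0.32  -0.05   0.028] [0.497 0.046 0.973]
side lid z 0.10946371643270258 ((0.5494323968887329, -0.1450650691986084), (0.22313594818115234, 0.9359731674194336), 4.381150245666504) [[0.4020000100135803, 0.31299999356269836], [0.4740000069141388, -0.6200000047683716], [0.6959999799728394, -0.6029999852180481], [0.625, 0.33000001311302185]]
  return _methods._mean(a, axis=axis, dtype=dtype,
  ret = um.true_divide(
Traceback (most recent call last):
ValueError: zero-size array to reduction operation minimum which has no identity
```

```bash
python3 - <<'E'
from h import *
def load(n): return dict(np.load(f'/tmp/{n}0.npz'))
def near(m,px):
    n,l,s,ce=cv2.connectedComponentsWithStats(m.astype(np.uint8))
    i=min(range(1,n),key=lambda i:np.hypot(*(ce[i]-px))+(1e4 if s[i,4]<20 else 0)); return l==i
pts={}
for n,dot,lid in(('top',(462,237),(218,225)),('side',(370,352),(345,165))):
    c=load(n);P=cloud(c);h=cv2.cvtColor(c['frame'],cv2.COLOR_RGB2HSV).astype(int)
    H,S,V=h[...,0],h[...,1],h[...,2];ok=c['range_z']>0;P[~ok]=np.nan;z=np.nan_to_num(P[...,2],nan=-1)
    Q=P[(H>105)&(H<125)&(S>150)&(abs(z-.108)<.006)]; Q=Q[(Q[:,1]>.05)]
    Q=Q[np.linalg.norm(Q-np.median(Q,0),axis=1)<.16]
    r=cv2.minAreaRect(Q[:,:2].astype(np.float32));print(n,'lid z',np.median(Q[:,2]),r,cv2.boxPoints(r).round(4).tolist())
    kn=(V<75)&(S<120)&(z>.128)&(z<.17)&(np.hypot(np.nan_to_num(P[...,0])-.45,np.nan_to_num(P[...,1])-.203)<.05)
    kq=P[kn];print('knob',len(kq));  print(np.median(kq,0),kq.min(0),kq.max(0)) if len(kq) else 0
    red=near(((H<6)|(H>174))&(S>150)&(V>80),dot)&ok
    print('dot',red.sum(),P[red].mean(0),np.argwhere(red).mean(0)); d=P[red].mean(0)
    uv=np.argwhere(red).mean(0)[::-1]
    ray=c['pose'][:3,:3]@np.array([(uv[0]-c['camera_matrix'][0,2])/c['camera_matrix'][0,0],-(uv[1]-c['camera_matrix'][1,2])/c['camera_matrix'][1,1],-1])
    pts[n]=(c['pose'][:3,3],ray/np.linalg.norm(ray))
    ch=(H>18)&(H<32)&(S>80)&ok;q=P[ch];q=q[np.linalg.norm(q-d,axis=1)<.13]
    p=q[abs(q[:,2]-d[2])<.05]; nn=np.array([-.333,-.118,.935]);cc=d
    for _ in range(6):
        p=q[abs((q-cc)@nn)<.003];cc=p.mean(0);nn=np.linalg.svd(p-cc,full_matrices=False)[2][2];nn*=np.sign(nn[2])
    x=np.cross([0,1,0],nn);x/=np.linalg.norm(x);y=np.cross(nn,x)
    rr=cv2.minAreaRect(np.stack([(p-cc)@x,(p-cc)@y],1).astype(np.float32))
    print('cheese',cc,nn,len(p),'slope',np.arccos(nn[2]),'down az',np.degrees(np.arctan2(nn[1],nn[0])),'dotoff',(d-cc)@nn,rr,cc+x*rr[0][0]+y*rr[0][1])
    for nm,mk,px in(('redw',((H<6)|(H>174))&(S>150)&(V>60),(335,172) if n=='top' else (440,262)),('amb',(H>6)&(H<18)&(S>150),(326,280) if n=='top' else (303,275))):
        q=P[near(mk,px)&ok];q=q[q[:,2]>.01];print(nm,q.min(0).round(3),q.max(0).round(3))
A=[];b=[]
for o,r in pts.values(): M=np.eye(3)-np.outer(r,r);A.append(M);b.append(M@o)
print('tri dot',np.linalg.solve(sum(A),sum(b)))
E
```

```text
top lid z 0.10872870652145838 ((0.5190792083740234, 0.22222904860973358), (0.19982071220874786, 0.1787146031856537), 13.794539451599121) [[0.40070000290870667, 0.28519999980926514], [0.44339999556541443, 0.11159999668598175], [0.6373999714851379, 0.15929999947547913], [0.5947999954223633, 0.3328000009059906]]
knob 153
[0.45007554 0.20403538 0.15156264] [0.43874676 0.1923321  0.14229805] [0.46283286 0.21718705 0.15541803]
dot 33 [ 0.53317948 -0.25563918  0.13461364] [236.45454545 462.09090909]
cheese [ 0.55564654 -0.26764655  0.14010482] [-0.33350571 -0.13072801  0.93364026] 3858 slope 0.3663521533964445 down az -158.5957486249183 dotoff 0.0007964057492071366 ((-0.0022239796817302704, 0.00022513419389724731), (0.1371276080608368, 0.12446434050798416), 20.10147476196289) [ 0.55354227 -0.26742334  0.13938441]
redw [ 0.633 -0.044  0.021] [0.721 0.042 0.065]
amb [ 0.399 -0.05   0.028] [0.497 0.046 0.06 ]
side lid z 0.10942920468423789 ((0.5206785202026367, 0.21912914514541626), (0.1992146074771881, 0.1826397031545639), 14.143824577331543) [[0.4018000066280365, 0.2833000123500824], [0.446399986743927, 0.10620000213384628], [0.6395999789237976, 0.15489999949932098], [0.5950000286102295, 0.3319999873638153]]
knob 132
[0.45163308 0.19719653 0.15123298] [0.44035247 0.18960961 0.12897854] [0.46613139 0.21661153 0.15439371]
dot 95 [ 0.53484888 -0.25697749  0.13481818] [351.98947368 369.4       ]
cheese [ 0.55898415 -0.27743296  0.13963439] [-0.33397377 -0.13449216  0.93293804] 10656 slope 0.3683075232836047 down az -158.0652186247812 dotoff 0.0008162245700861939 ((-0.0031235069036483765, 0.006163753569126129), (0.13624443113803864, 0.12340705096721649), 20.394287109375) [ 0.555764   -0.2713252   0.13936213]
redw [ 0.635 -0.049  0.011] [0.723 0.029 0.064]
amb [ 0.401 -0.055  0.011] [0.499 0.034 0.059]
tri dot [ 0.53430193 -0.25600872  0.13323668]
```

```bash
cat >> h.py <<'E'
ang=np.radians(14.0);cx=np.array([np.cos(ang),np.sin(ang),0]);cy=np.array([-np.sin(ang),np.cos(ang),0]);ez=np.array([0,0,1.])
C=np.array([.520,.221,0]);HG=C+.1*cx+.1*ez
def tool(t):
    "tool frame tilted t deg forward (towards case +x), jaw along case y"
    t=np.radians(t);z=np.sin(t)*cx-np.cos(t)*ez
    return R.from_matrix(np.stack([np.cross(cy,z),cy,z],1))
def grasp(p,Rm,back=0.0): return np.array(p)+Rm.apply([0,0,.019-back])
def knob(q): return HG+R.from_rotvec(q*cy).apply(-.17*cx+.043*ez)
E
python3 - <<'E'
from h import *
Rm=tool(25)
print('knob',knob(0),'end',knob(1.9))
print('pre',rel(grasp(knob(0),Rm,.09),Rm));print('at',rel(grasp(knob(0),Rm,.0),Rm))
E
```

```text
knob [0.4520793  0.20406547 0.143     ] end [0.70983849 0.26833205 0.24696956]
pre (array([-30.82, -22.4 ,   0.05]), array([ -8.33, -24.14, -37.08]))
at (array([-33.84, -20.06,   8.2 ]), array([ -8.33, -24.14, -37.08]))
```

>>> move_arm(
  series=[-8, -5.5, -2, -2, -6, -9, 1, -16, -11, -2, -4, -12, -18, 1, -24, -17, -1, -6, -18, -27, 1, -30.8, -22.4, 0, -8.3, -24.1, -37.1, 1, -30.8, -22.4, 0, -8.3, -24.1, -37.1, 1, -30.8, -22.4, 0, -8.3, -24.1, -37.1, 1, -30.8, -22.4, 0, -8.3, -24.1, -37.1, 1, -30.8, -22.4, 0, -8.3, -24.1, -37.1, 1],
)

```text
clock: 1.1
ee_pos: [0.4233, 0.196, 0.2081]
ee_rot: [-0.117, 0.969, 0.027, 0.215]
contact_force: [0.5, 1.0, 0.9]
opening: 0.0852
```

```bash
python3 - <<'E'
from h import *
Rm=tool(25)
print(rel(grasp(knob(0),Rm,-.002),Rm));print(robot.get_obs()['joints'].round(2))
E
```

```text
(array([0.04, 0.09, 9.26]), array([-0.02, -0.02, -0.23]))
[ 0.25 -0.34  2.12 -0.    0.93 -1.56]
```

>>> move_arm(
  series=[0, 0.1, 5, 0, 0, 0, 1, 0, 0.1, 9.2, 0, 0, 0, 1, 0, 0.1, 9.2, 0, 0, 0, 1, 0, 0.1, 9.2, 0, 0, 0, 0, 0, 0.1, 9.2, 0, 0, 0, 0, 0, 0.1, 9.2, 0, 0, 0, 0, 0, 0.1, 9.2, 0, 0, 0, 0, 0, 0.1, 9.2, 0, 0, 0, 0],
)

```text
clock: 2.1
ee_pos: [0.4613, 0.208, 0.1272]
ee_rot: [-0.119, 0.969, 0.027, 0.216]
contact_force: [-6.3, -2.3, 8.7]
opening: 0.023
```

```bash
python3 - <<'E'
from h import *
o=robot.get_obs()
print(o['ee_pos'],o['opening'])
for q in np.arange(.15,1.2,.15):
    Rm=tool(25-np.degrees(q)); print(round(q,2),*rel(grasp(knob(q),Rm,-.002),Rm))
E
```

```text
[0.4612964  0.20796875 0.12719784] 0.02302883104406063
0.15 [-1.27 -0.15 -1.68] [0.03 8.77 0.01]
0.3 [-3.04 -0.15 -3.36] [ 0.03 17.36  0.02]
0.45 [-5.05 -0.15 -4.75] [3.000e-02 2.596e+01 2.000e-02]
0.6 [-7.23 -0.15 -5.83] [3.000e-02 3.455e+01 2.000e-02]
0.75 [-9.56 -0.15 -6.58] [3.000e-02 4.314e+01 2.000e-02]
0.9 [-11.97  -0.15  -6.96] [3.000e-02 5.174e+01 3.000e-02]
1.05 [-14.41  -0.15  -6.98] [3.000e-02 6.033e+01 3.000e-02]
1.2 [-16.83  -0.15  -6.64] [3.000e-02 6.893e+01 3.000e-02]
```

```bash
python3 - <<'E'
from h import *
c=cam('side');f=c['frame'][60:240,220:430];cv2.imwrite('pics/k1.png',cv2.resize(f,None,fx=3,fy=3,interpolation=cv2.INTER_CUBIC)[:,:,::-1])
E
```

```text
(no output)
```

View pics/k1.png

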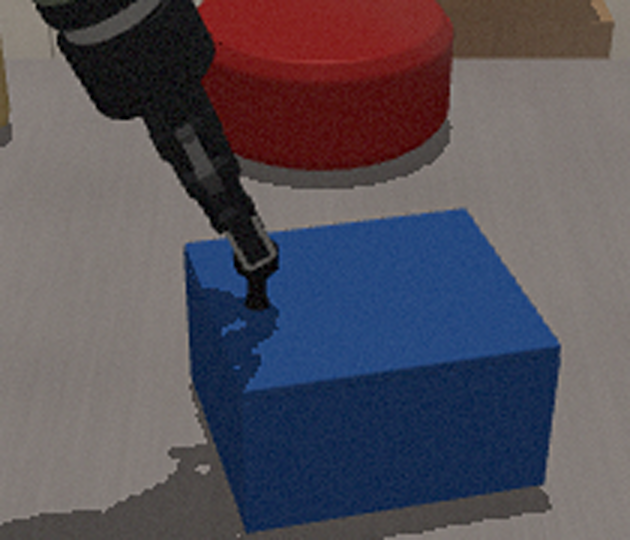

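The crop shows the fingertips closed on the knob at (255,260), so I start lifting.

>>> move_arm(
  series=[-0.55, -0.1, -0.8, 0, 4.4, 0, 0, -1.2, -0.1, -1.7, 0, 8.8, 0, 0, -2.1, -0.1, -2.6, 0, 13, 0, 0, -3, -0.1, -3.4, 0, 17.4, 0, 0, -4, -0.1, -4.1, 0, 21.7, 0, 0, -5, -0.1, -4.8, 0, 26, 0, 0, -6.1, -0.1, -5.3, 0, 30.3, 0, 0, -7.2, -0.1, -5.8, 0, 34.6, 0, 0],
)

```text
clock: 3.15
ee_pos: [0.498, 0.217, 0.2089]
ee_rot: [-0.122, 0.989, -0.009, -0.087]
contact_force: [-5.1, 0.2, 1.1]
opening: 0.023
```

```bash
cat >> h.py <<'E'
def lid():
    "lid angle from top-camera depth of blue points"
    for n in('top','side'):
        c=cam(n);P=cloud(c);h=cv2.cvtColor(c['frame'],cv2.COLOR_RGB2HSV).astype(int)
        m=(h[...,0]>105)&(h[...,0]<125)&(h[...,1]>120)&(c['range_z']>0)
        p=P[m]-HG;a=p@cx;b=p@cy;z=p[:,2];k=(z>.03)&(abs(b)<.1)&(abs(a)<.25)
        q=np.arctan2(z[k],-a[k]);print(n,k.sum(),'lid angles pct',np.percentile(q,[5,50,95]).round(2) if k.sum() else '')
E
python3 - <<'E'
from h import *
lid()
for q in np.arange(.6,1.3,.1):
    Rm=tool(25-np.degrees(q)); print(round(q,2),*rel(grasp(knob(q),Rm,-.002),Rm))
E
```

```text
top 3273 lid angles pct [0.59 0.62 0.75]
side 2543 lid angles pct [0.6  0.65 0.77]
0.6 [-0.11 -0.14 -0.09] [ 0.15 -0.5   0.04]
0.7 [-1.07 -0.14 -1.41] [0.15 5.23 0.05]
0.8 [-2.15 -0.14 -2.63] [ 0.15 10.96  0.06]
0.9 [-3.34 -0.14 -3.73] [ 0.14 16.69  0.07]
1.0 [-4.64 -0.14 -4.71] [ 0.14 22.42  0.07]
1.1 [-6.04 -0.13 -5.55] [ 0.14 28.15  0.08]
1.2 [-7.51 -0.13 -6.26] [ 0.13 33.88  0.09]
```

Lid at about 0.6. Continue to 1.1.

>>> move_arm(
  series=[-0.5, -0.1, -0.7, 0, 2.7, 0, 0, -1.1, -0.1, -1.4, 0, 5.5, 0, 0, -1.6, -0.1, -2, 0, 8.2, 0, 0, -2.2, -0.1, -2.6, 0, 11, 0, 0, -3.3, -0.1, -3.7, 0, 16.7, 0, 0, -4.6, -0.1, -4.7, 0, 22.4, 0, 0, -6, -0.1, -5.5, 0, 28.1, 0, 0, -6, -0.1, -5.5, 0, 28.1, 0, 0],
)

```text
clock: 4.25
ee_pos: [0.5659, 0.2338, 0.2547]
ee_rot: [-0.117, 0.938, -0.038, -0.324]
contact_force: [-5.5, 3.7, 8.0]
opening: 0.023
```

```bash
python3 - <<'E'
from h import *
lid();o=robot.get_obs();print(o['joints'].round(2),o['ee_pos'])
for q in np.arange(1.1,2.0,.1):
    Rm=tool(25-np.degrees(q)); print(round(q,2),*rel(grasp(knob(q),Rm,-.002),Rm),knob(q).round(3))
E
```

```text
top 1101 lid angles pct [1.09 1.13 1.26]
side 1162 lid angles pct [1.09 1.1  1.17]
[ 0.25  0.76  0.8   0.01  2.24 -1.57] [0.56618843 0.23378523 0.25469149]
1.1 [-0.04 -0.12 -0.  ] [0.12 0.25 0.21] [0.579 0.236 0.271]
1.2 [-1.01 -0.12 -1.31] [0.11 5.98 0.21] [0.596 0.24  0.274]
1.3 [-2.11 -0.13 -2.52] [ 0.1  11.71  0.22] [0.613 0.244 0.275]
1.4 [-3.32 -0.13 -3.61] [ 0.09 17.44  0.22] [0.63  0.248 0.275]
1.5 [-4.63 -0.13 -4.57] [ 0.08 23.17  0.23] [0.647 0.253 0.273]
1.6 [-6.04 -0.13 -5.4 ] [ 0.07 28.89  0.23] [0.664 0.257 0.269]
1.7 [-7.51 -0.14 -6.08] [ 0.06 34.62  0.24] [0.68  0.261 0.263]
1.8 [-9.05 -0.14 -6.61] [4.000e-02 4.035e+01 2.400e-01] [0.695 0.265 0.256]
1.9 [-10.64  -0.15  -6.98] [3.000e-02 4.608e+01 2.400e-01] [0.71  0.268 0.247]
```

```bash
python3 - <<'E'
from h import *
for f,t in((-.13,-38),(-.0,-38)):pass
o=robot.get_obs()
A=o['ee_pos']-R.from_quat(o['ee_rot']).apply([0,0,.075])
B=HG-.17*cx+.28*ez; Cc=HG-.13*cx+.115*ez
print('A',rel(A,tool(-38)),A);print('B',rel(B,tool(20)));print('C',rel(Cc,tool(20)))
E
```

```text
A (array([-0. ,  0. , -7.5]), array([0.12, 0.22, 0.21])) [0.61080827 0.24474478 0.31397014]
B (array([17.  , -0.06, -2.68]), array([  0.22, -57.78,   0.13]))
C (array([ 3.73, -0.13,  7.91]), array([  0.22, -57.78,   0.13]))
```

>>> move_arm(
  series=[0, 0, 0, 0, 0, 0, 1, 0, 0, 0, 0, 0, 0, 1, 0, 0, 0, 0, 0, 0, 1, 0, 0, -4, 0, 0, 0, 1, 0, 0, -7.5, 0, 0, 0, 1, 5, 0, -6.5, 0, -10, 0, 1, 11, 0, -5, 0, -20, 0, 0.5, 17, 0, -2.7, 0, -30, 0, 0],
)

```text
clock: 5.35
ee_pos: [0.4815, 0.2105, 0.3702]
ee_rot: [-0.121, 0.988, -0.011, -0.094]
contact_force: [0.2, -1.2, 3.2]
opening: 0.0512
```

```bash
python3 - <<'E'
from h import *
lid()
B=HG-.17*cx+.28*ez; Cc=HG-.13*cx+.115*ez
print('B',rel(B,tool(20)));print('C',rel(Cc,tool(20)))
E
```

```text
top 1320 lid angles pct [1.09 1.13 1.24]
side 1149 lid angles pct [1.09 1.1  1.17]
B (array([ 1.76, -0.03,  0.04]), array([  0.09, -30.85,   0.11]))
C (array([-5.28, -0.06, 15.49]), array([  0.09, -30.85,   0.11]))
```

>>> move_arm(
  series=[0, 0, 0, 0, -10, 0, 0, 0, 0, 1, 0, -20, 0, 0, -1.5, 0, 5, 0, -27.8, 0, 0, -4, 0, 10, 0, -27.8, 0, 0, -7, 0, 15.4, 0, -27.8, 0, 0, -7, 0, 15.4, 0, -27.8, 0, 0, -7, 0, 15.4, 0, -27.8, 0, 0],
)

```text
clock: 6.32
ee_pos: [0.5192, 0.2204, 0.2073]
ee_rot: [-0.121, 0.982, 0.018, 0.144]
contact_force: [-0.9, 0.4, -0.2]
opening: -0.0005
```

```bash
python3 - <<'E'
from h import *
o=robot.get_obs();d=o['ee_pos']-HG;print(d@cx,d@cy,d[2])
r=.135
for q in(1.1,1.3,1.5,1.7,1.8,1.9,1.95,2.0):
    n=R.from_rotvec(q*cy).apply(-ez) # inside normal
    p=HG+R.from_rotvec(q*cy).apply(-r*cx)+n*.011
    print(q,*rel(p,tool(20)),p.round(3))
E
```

```text
-0.10093908147477747 -0.0003983001615613748 0.107261067747147
1.1 [-3.1   0.04  0.09] [ 0.06 -3.3  -0.01] [0.548 0.228 0.215]
1.3 [-5.77  0.04 -0.35] [ 0.06 -3.3  -0.01] [0.572 0.234 0.227]
1.5 [-8.47  0.04 -0.24] [ 0.06 -3.3  -0.01] [0.597 0.24  0.234]
1.7 [-11.09   0.04   0.4 ] [ 0.06 -3.3  -0.01] [0.623 0.247 0.235]
1.8 [-12.35   0.04   0.92] [ 0.06 -3.3  -0.01] [0.636 0.25  0.234]
1.9 [-13.54   0.04   1.55] [ 0.06 -3.3  -0.01] [0.649 0.253 0.231]
1.95 [-14.11   0.04   1.92] [ 0.06 -3.3  -0.01] [0.656 0.255 0.229]
2.0 [-14.67   0.04   2.31] [ 0.06 -3.3  -0.01] [0.662 0.256 0.227]
```

>>> move_arm(
  series=[-2, 0, 0, 0, -3, 0, 0, -4, 0, 0, 0, -3, 0, 0, -5.8, 0, -0.3, 0, -3, 0, 0, -7.2, 0, -0.3, 0, -3, 0, 0, -8.6, 0, -0.2, 0, -3, 0, 0, -10, 0, 0.1, 0, -3, 0, 0, -11.2, 0, 0.4, 0, -3, 0, 0, -12.4, 0, 0.9, 0, -3, 0, 0],
)

```text
clock: 7.32
ee_pos: [0.6372, 0.2499, 0.2326]
ee_rot: [-0.12, 0.978, 0.021, 0.169]
contact_force: [-1.5, -0.9, 1.8]
opening: -0.0001
```

```bash
python3 - <<'E'
from h import *
lid();r=.135
for q in(1.8,1.9,1.95,2.0):
    n=R.from_rotvec(q*cy).apply(-ez)
    p=HG+R.from_rotvec(q*cy).apply(-r*cx)+n*.011
    print(q,*rel(p,tool(20)))
E
```

```text
top 2681 lid angles pct [1.68 1.71 1.73]
side 2197 lid angles pct [1.71 1.73 1.77]
1.8 [ 0.01  0.05 -0.24] [ 0.05 -0.39 -0.02]
1.9 [-1.15  0.05  0.45] [ 0.05 -0.39 -0.02]
1.95 [-1.7   0.05  0.85] [ 0.05 -0.39 -0.02]
2.0 [-2.24  0.05  1.26] [ 0.05 -0.39 -0.02]
```

>>> move_arm(
  series=[-0.5, 0, 0.2, 0, 0, 0, 0, -1, 0, 0.4, 0, 0, 0, 0, -1.4, 0, 0.6, 0, 0, 0, 0, -1.7, 0, 0.8, 0, 0, 0, 0, -2, 0, 1, 0, 0, 0, 0, -2.2, 0, 1.2, 0, 0, 0, 0, -2.2, 0, 1.2, 0, 0, 0, 0],
)

```text
clock: 8.3
ee_pos: [0.6607, 0.2558, 0.2288]
ee_rot: [-0.12, 0.978, 0.021, 0.17]
contact_force: [-0.4, -0.2, -0.1]
opening: -0.0003
```

```bash
python3 - <<'E'
from h import *
lid()
E
```

```text
top 3367 lid angles pct [1.83 1.86 1.88]
side 2496 lid angles pct [1.85 1.87 1.9 ]
```

```bash
python3 - <<'E'
from h import *
print(rel(HG-.14*cx+.2*cy+.22*ez,tool(0)))
E
```

```text
(array([ 14.36,  20.04, -14.77]), array([ 0.07, 19.71,  0.  ]))
```

>>> move_arm(
  series=[4, 0, -1, 0, 0, 0, 0, 8, 2, -5, 0, 5, 0, 0.3, 12, 7, -10, 0, 10, 0, 0.6, 14.4, 13, -14.8, 0, 19.7, 0, 1, 14.4, 20, -14.8, 0, 19.7, 0, 1, 14.4, 20, -14.8, 0, 19.7, 0, 1, 14.4, 20, -14.8, 0, 19.7, 0, 1],
)

```text
clock: 9.28
ee_pos: [0.4312, 0.4074, 0.3211]
ee_rot: [-0.124, 0.992, 0.001, 0.001]
contact_force: [0.6, -0.1, 0.4]
opening: 0.0857
```

```bash
python3 - <<'E'
from h import *
lid()
c=cam('top');P=cloud(c);np.savez('/tmp/top1.npz',**c)
f=c['frame'][150:310,140:340];cv2.imwrite('pics/g1.png',cv2.resize(f,None,fx=3,fy=3,interpolation=cv2.INTER_CUBIC)[:,:,::-1])
d=P-HG;a=d@cx+.1;b=d@cy;z=P[...,2]
m=(c['range_z']>0)&(abs(a)<.09)&(abs(b)<.08)&(z>.075)&(z<.14)
q=P[m];print(m.sum(),np.percentile(z[m],[5,50,95]),'case a,b',np.percentile(a[m],[2,50,98]).round(4),np.percentile(b[m],[2,50,98]).round(4))
top=q[q[:,2]>.09];r=cv2.minAreaRect(top[:,:2].astype(np.float32));print(r, len(top))
E
```

```text
top 6869 lid angles pct [1.84 1.86 1.88]
side 2567 lid angles pct [1.85 1.87 1.9 ]
337 [0.0794     0.09685562 0.100038  ] case a,b [-0.0374 -0.0231 -0.0048] [-0.0148 -0.      0.0176]
((0.49939748644828796, 0.21790021657943726), (0.03344670683145523, 0.034086089581251144), 13.616974830627441) 289
```

View pics/g1.png

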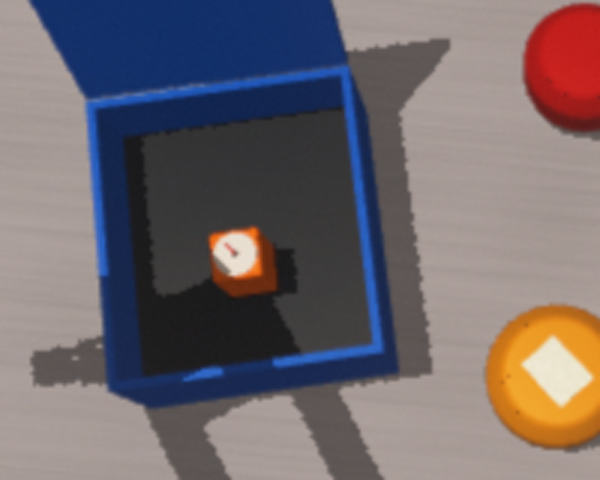

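The crop shows the gauge upright in the pocket at (240,257), square to the case, with the lid leaning back behind it.

```bash
python3 - <<'E'
from h import *
print(rel([.4997,.2172,.16],tool(0)),rel([.4997,.2172,.05],tool(0)))
E
```

```text
(array([ -2.04, -19.78,  15.95]), array([ 0.04, -0.08, -0.01])) (array([ -2.06, -19.78,  26.95]), array([ 0.04, -0.08, -0.01]))
```

>>> move_arm(
  series=[-0.5, -5, 4, 0, 0, 0, 1, -1, -10, 8, 0, 0, 0, 1, -1.5, -15, 11, 0, 0, 0, 1, -2, -19.8, 14, 0, 0, 0, 1, -2, -19.8, 16, 0, 0, 0, 1, -2, -19.8, 16, 0, 0, 0, 1, -2, -19.8, 16, 0, 0, 0, 1],
)

```text
clock: 10.3
ee_pos: [0.4996, 0.2173, 0.1604]
ee_rot: [-0.122, 0.993, 0.001, -0.0]
contact_force: [-0.9, 0.0, 0.5]
opening: 0.0856
```

```bash
python3 - <<'E'
from h import *
print(rel([.4997,.2172,.05],tool(0)))
E
```

```text
(array([-1.000e-02, -2.000e-02,  1.104e+01]), array([ 0.06, -0.02, -0.02]))
```

>>> move_arm(
  series=[0, 0, 5, 0, 0, 0, 1, 0, 0, 9, 0, 0, 0, 1, 0, 0, 11, 0, 0, 0, 1, 0, 0, 11, 0, 0, 0, 1, 0, 0, 11, 0, 0, 0, 0, 0, 0, 11, 0, 0, 0, 0, 0, 0, 11, 0, 0, 0, 0, 0, 0, 11, 0, 0, 0, 0],
)

```text
clock: 11.3
ee_pos: [0.5, 0.2178, 0.051]
ee_rot: [-0.122, 0.993, 0.001, 0.0]
contact_force: [-0.4, -1.4, 6.9]
opening: 0.0325
```

>>> move_arm(
  series=[0, 0, 0, 0, 0, 0, 0, 0, 0, 0, 0, 0, 0, 0, 0, 0, -2, 0, 0, 0, 0, 0, 0, -4, 0, 0, 0, 0, 0, 0, -8, 0, 0, 0, 0, 0, 0, -12, 0, 0, 0, 0, 0, 0, -16, 0, 0, 0, 0, 0, 0, -20, 0, 0, 0, 0],
)

```text
clock: 12.3
ee_pos: [0.4979, 0.2172, 0.2494]
ee_rot: [-0.122, 0.993, 0.0, -0.002]
contact_force: [0.6, 0.2, -3.5]
opening: 0.0328
```

```bash
cat >> h.py <<'E'
def gauge(c):
    "orange handle points near the TCP"
    P=cloud(c);h=cv2.cvtColor(c['frame'],cv2.COLOR_RGB2HSV).astype(int);o=robot.get_obs()
    m=(h[...,0]>4)&(h[...,0]<17)&(h[...,1]>150)&(c['range_z']>0)&(np.linalg.norm(P-o['ee_pos'],axis=-1)<.09)
    return m,P[m]
E
python3 - <<'E'
from h import *
o=robot.get_obs();print(o['joints'].round(2),o['ee_pos'],o['contact_force'])
c=cam('side');m,p=gauge(c);print(m.sum());v,u=np.argwhere(m).mean(0).astype(int)
print((p.min(0)-o['ee_pos']).round(3),(p.max(0)-o['ee_pos']).round(3))
f=c['frame'][max(v-90,0):v+90,max(u-110,0):u+110];cv2.imwrite('pics/g2.png',cv2.resize(f,None,fx=3,fy=3,interpolation=cv2.INTER_CUBIC)[:,:,::-1])
E
```

```text
[ 0.25  0.11  1.56  0.    1.47 -1.56] [0.49794082 0.2171944  0.24939764] [ 0.62041869  0.16860175 -3.45922217]
550
[-0.019 -0.044 -0.02 ] [0.025 0.01  0.075]
```

View pics/g2.png

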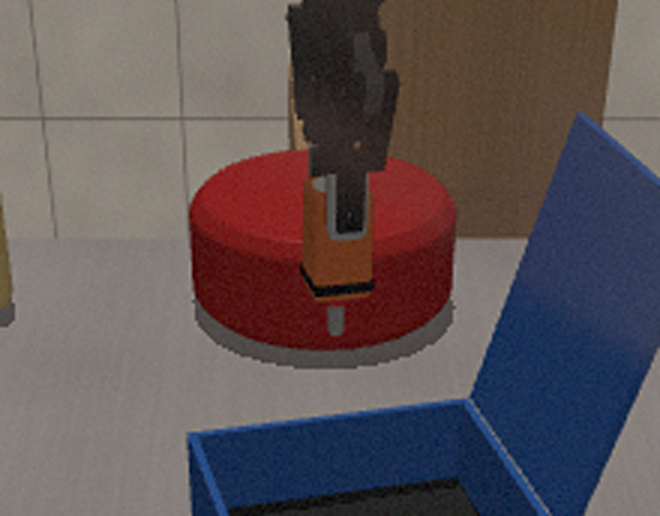

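```bash
cat >> h.py <<'E'
N=np.array([-.3337,-.1326,.9333]);N/=np.linalg.norm(N);SP=np.array([.534,-.256,.134]);TIP=.0435
def press(h):
    "TCP pose with the free tip h above the dot along the normal"
    y=cy-(cy@N)*N;y/=np.linalg.norm(y);z=-N
    return SP+N*(TIP+h),R.from_matrix(np.stack([np.cross(y,z),y,z],1))
E
python3 - <<'E'
from h import *
print(rel(*press(.06)))
E
```

```text
(array([ 12.03, -47.29,   2.43]), array([ -2.64, -20.47,  -0.48]))
```

>>> move_arm(
  series=[1, -4, 0, 0, -2, 0, 0, 2, -8, 0, 0, -5, 0, 0, 3, -13, 0, 0, -8, 0, 0, 4.5, -18, 0, -1, -11, 0, 0, 6, -23, 0, -1, -14, 0, 0, 7.5, -28, 0.3, -2, -17, 0, 0, 8.5, -33, 0.6, -2, -20, 0, 0, 9.5, -37, 1, -2.6, -20.5, -0.5, 0],
)

```text
clock: 13.35
ee_pos: [0.4945, -0.1659, 0.2373]
ee_rot: [-0.123, 0.976, 0.045, 0.172]
contact_force: [1.1, -0.2, -3.4]
opening: 0.033
```

```bash
python3 - <<'E'
from h import *
o=robot.get_obs();print(o['joints'].round(2),o['joint_velocities'].round(2));print(rel(*press(.06)))
E
```

```text
[-0.7  -0.1   1.85  0.33  1.24 -2.61] [-0.69  0.4  -0.27  0.25  0.14 -0.83]
(array([  2.12, -10.18,  -0.57]), array([ 0.02, -0.57, -0.14]))
```

```bash
cat >> h.py <<'E'
def press(h,az=60):
    a=np.radians(az);y=np.array([np.cos(a),np.sin(a),0]);y-=(y@N)*N;y/=np.linalg.norm(y);z=-N
    return SP+N*(TIP+h),R.from_matrix(np.stack([np.cross(y,z),y,z],1))
E
python3 - <<'E'
from h import *
print(rel(*press(.05)))
E
```

```text
(array([  2.11, -10.18,   0.43]), array([-0.19, -0.55, 42.43]))
```

>>> move_arm(
  series=[0.5, -2, 0, 0, 0, 8, 0, 1, -4, 0, 0, 0, 16, 0, 1.5, -6.5, 0, 0, 0, 24, 0, 2, -9, 0, 0, 0, 33, 0, 2.2, -10.2, 0, 0, 0, 42.4, 0, 2.2, -10.2, 0.4, 0, -0.5, 42.4, 0, 2.2, -10.2, 0.4, 0, -0.5, 42.4, 0, 2.2, -10.2, 0.4, 0, -0.5, 42.4, 0],
)

```text
clock: 14.35
ee_pos: [0.5038, -0.2665, 0.2229]
ee_rot: [0.236, 0.954, 0.105, 0.149]
contact_force: [1.0, 0.3, -3.1]
opening: 0.0328
```

```bash
python3 - <<'E'
from h import *
o=robot.get_obs();print(o['joints'].round(2),o['contact_force']);print(rel(*press(.05)))
def crop(c,n,s=90):
    m,p=gauge(c);v,u=np.argwhere(m).mean(0).astype(int);print(n,m.sum(),'origin',max(u-s,0),max(v-s,0))
    return cv2.resize(c['frame'][max(v-s,0):v+s,max(u-s,0):u+s],(400,400),interpolation=cv2.INTER_CUBIC)
a=cam('side');b=cam('top');np.savez('/tmp/s2.npz',**a);np.savez('/tmp/t2.npz',**b)
cv2.imwrite('pics/p1.png',np.hstack([crop(a,'side'),crop(b,'top')])[:,:,::-1])
# predicted pixel of the tip & dot in each
for c in(a,b):
    for q in(o['ee_pos']+R.from_quat(o['ee_rot']).apply([0,0,TIP]),SP):
        w=c['pose'][:3,:3].T@(q-c['pose'][:3,3]);K=c['camera_matrix'];print((K[0,0]*w[0]/-w[2]+K[0,2]).round(1),(K[1,1]*-w[1]/-w[2]+K[1,2]).round(1))
E
```

```text
[-0.84  0.05  1.73  0.36  1.25 -2.03] [ 0.96690645  0.29428054 -3.09805519]
(array([ 0.03, -0.25,  0.09]), array([-0.16,  0.07,  0.26]))
side 1255 origin 260 212
top 237 origin 391 156
357.4 328.4
368.6 351.7
472.9 239.0
462.2 236.1
```

View pics/p1.png

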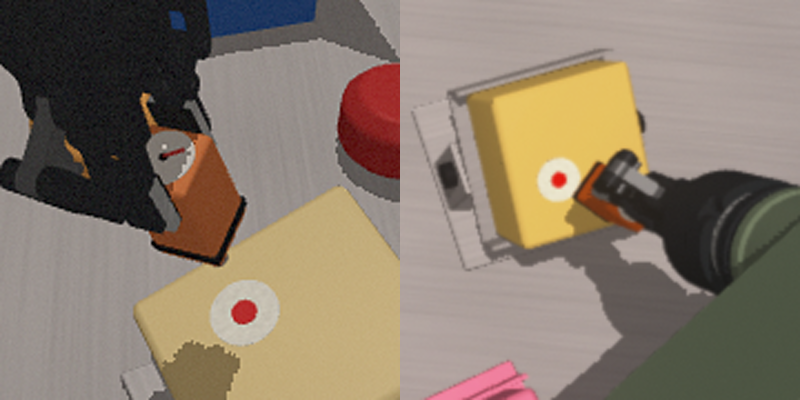

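```bash
python3 - <<'E'
from h import *
o=robot.get_obs();Rt=R.from_quat(o['ee_rot']);c=dict(np.load('/tmp/s2.npz'))
m,p=gauge(c);q=Rt.inv().apply(p-o['ee_pos'])*1000
print('tool frame mm',np.percentile(q,[1,50,99],axis=0).round(1))
# silhouettes/faces: split points by local plane fits (RANSAC-lite)
rng=np.random.default_rng(0);rest=q
for k in range(3):
    best=None
    for _ in range(400):
        s=rest[rng.choice(len(rest),3,False)];n=np.cross(s[1]-s[0],s[2]-s[0]);l=np.linalg.norm(n)
        if l<50: continue
        n/=l;i=abs((rest-s[0])@n)<1
        if best is None or i.sum()>best.sum():best=i
    g=rest[best];cc=g.mean(0);n=np.linalg.svd(g-cc,full_matrices=False)[2][2];print(len(g),'centre',cc.round(1),'n',n.round(3),'off',(cc@n).round(1));rest=rest[~best]
K=c['camera_matrix']
for z in(-46,16,44):
    w=c['pose'][:3,:3].T@(o['ee_pos']+Rt.apply([0,0,z/1000])-c['pose'][:3,3]);print(z,(K[0,0]*w[0]/-w[2]+K[0,2]-260)*2.222,(K[1,1]*w[1]/w[2]+K[1,2]-212)*2.222)
E
```

```text
tool frame mm [[-19.  -17.8 -46.6]
 [-17.7  -7.1 -21.8]
 [ 11.4  15.7  12.6]]
756 centre [-18.   -2.  -21.1] n [-1.    -0.018 -0.004] off 18.1
296 centre [ -6.4 -17.1 -10. ] n [-0.003  1.     0.009] off -17.2
121 centre [-10.4   2.7 -45.4] n [ 0.031 -0.01   0.999] off -45.7
-46 160.14807895157946 156.16825803771087
16 201.15104202646458 229.65922160313744
44 217.54092809036854 259.03535516119365
```

The views show the tip poised above the dot, which is at (244,312) on the left and (559,180) on the right. The depth fit puts the gauge within about 1.5° of the tool axis.

>>> move_arm(
  series=[0, -0.2, 1, 0, 0, 0.2, 0, 0, -0.2, 2, 0, 0, 0.2, 0, 0, -0.2, 3, 0, 0, 0.2, 0, 0, -0.2, 4, 0, 0, 0.2, 0, 0, -0.2, 4.3, 0, 0, 0.2, 0, 0, -0.2, 4.5, 0, 0, 0.2, 0, 0, -0.2, 4.5, 0, 0, 0.2, 0, 0, -0.2, 4.5, 0, 0, 0.2, 0],
)

```text
clock: 15.45
ee_pos: [0.5184, -0.2636, 0.1813]
ee_rot: [0.239, 0.954, 0.105, 0.149]
contact_force: [0.6, -0.1, -2.2]
opening: 0.0329
```

```bash
python3 - <<'E'
from h import *
o=robot.get_obs();print(o['contact_force'],o['contact_force']@N);print(rel(*press(0)),rel(*press(-.008)))
E
```

```text
[ 0.5695224  -0.10535015 -2.21650624] -2.244759679687294
(array([0.16, 0.03, 0.68]), array([-0.2 ,  0.18, -0.02])) (array([0.16, 0.03, 1.48]), array([-0.2 ,  0.18, -0.02]))
```

>>> move_arm(
  series=[0.15, 0, 0.4, 0, 0, 0, 0, 0.15, 0, 0.7, 0, 0, 0, 0, 0.15, 0, 0.9, 0, 0, 0, 0, 0.15, 0, 1.1, 0, 0, 0, 0, 0.15, 0, 1.3, 0, 0, 0, 0, 0.15, 0, 1.3, 0, 0, 0, 0, 0.15, 0, 1.3, 0, 0, 0, 0],
)

```text
clock: 16.32
ee_pos: [0.5212, -0.261, 0.1684]
ee_rot: [0.239, 0.954, 0.105, 0.149]
contact_force: [-2.9, -0.2, -1.0]
opening: 0.0327
```

```bash
python3 - <<'E'
from h import *
o=robot.get_obs();print(o['contact_force'],o['contact_force']@N);print(rel(*press(0)),rel(*press(-.008)))
c=cam('side');m,p=gauge(c);Rt=R.from_quat(o['ee_rot']);q=Rt.inv().apply(p-o['ee_pos'])*1000
print(np.percentile(q,[1,99],axis=0).round(1))
P=cloud(c);q=Rt.inv().apply((P.reshape(-1,3)-o['ee_pos']))*1000
# sticker/cheese plane height in the tool frame, near the tip
h=cv2.cvtColor(c['frame'],cv2.COLOR_RGB2HSV).reshape(-1,3).astype(int)
ch=(h[:,0]>18)&(h[:,0]<32)&(h[:,1]>80)&(abs(q[:,2]-36)<12)&(np.hypot(q[:,0],q[:,1])<60);print('face z in tool',ch.sum(),np.median(q[ch,2]),np.polyfit(q[ch,0],q[ch,2],1),np.polyfit(q[ch,1],q[ch,2],1))
red=((h[:,0]<6)|(h[:,0]>174))&(h[:,1]>140)&(abs(q[:,2]-36)<10)&(np.hypot(q[:,0],q[:,1])<25);print('red',red.sum(),q[red].mean(0) if red.any() else '')
f=c['frame'][270:420,290:440];cv2.imwrite('pics/p2.png',cv2.resize(f,(600,600),interpolation=cv2.INTER_CUBIC)[:,:,::-1])
E
```

```text
[-2.85000029 -0.1501148  -0.95594804] 0.07876451611085991
(array([-0.03,  0.03, -0.65]), array([-0.19,  0.12, -0.03])) (array([-0.03,  0.03,  0.15]), array([-0.19,  0.12, -0.03]))
[[-19.6 -17.9 -47.3]
 [ 10.   15.5  10.8]]
face z in tool 4764 37.205419001247485 [3.86450664e-03 3.72840260e+01] [-4.95063708e-03  3.71864948e+01]
red 1 [-6.71170432  3.29300774 39.6472365 ]
```

View pics/p2.png

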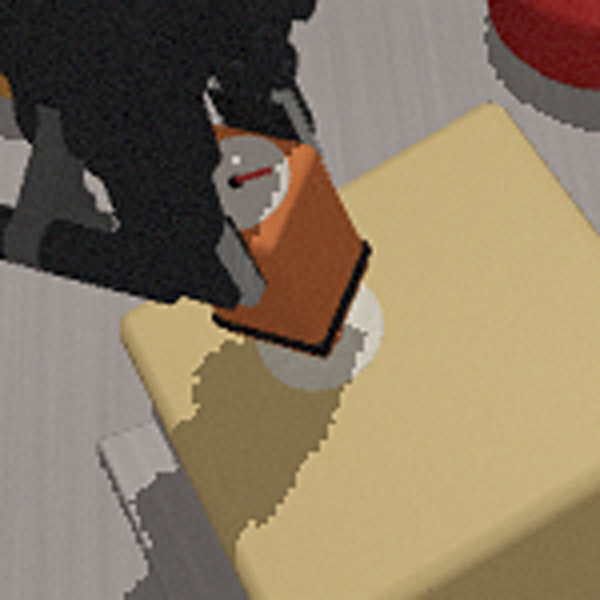

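>>> move_arm(
  series=[0, 0, 0.1, 0, 0, 0, 0, 0, 0, 0.1, 0, 0, 0, 0, 0, 0, 0.1, 0, 0, 0, 0, 0, 0, 0.1, 0, 0, 0, 0, 0, 0, 0.1, 0, 0, 0, 0],
)

```text
clock: 17.0
ee_pos: [0.5216, -0.2609, 0.1674]
ee_rot: [0.239, 0.954, 0.105, 0.149]
contact_force: [-1.6, 0.3, -0.7]
opening: 0.0329
```

```bash
python3 - <<'E'
from h import *
lid()
s=[]
for k in range(4):
    c=cam('side');o=robot.get_obs();s.append(np.r_[o['contact_force']@N,o['ee_pos']])
print(np.round(s,4),o['opening'],rel(*press(-.008)),o['clock'])
P=cloud(c);Rt=R.from_quat(o['ee_rot']);q=Rt.inv().apply(P.reshape(-1,3)-o['ee_pos'])*1000
h=cv2.cvtColor(c['frame'],cv2.COLOR_RGB2HSV).reshape(-1,3).astype(int)
ch=(h[:,0]>18)&(h[:,0]<32)&(h[:,1]>80)&(abs(q[:,2]-36)<12)&(np.hypot(q[:,0],q[:,1])<60)
p=P.reshape(-1,3)[ch];cc=p.mean(0);n=np.linalg.svd(p-cc,full_matrices=False)[2][2];n*=np.sign(n[2])
m,g=gauge(c);g=Rt.inv().apply(g-o['ee_pos'])*1000
print('face z',np.median(q[ch,2]),'n',n,'angle to tool deg',np.degrees(np.arccos(-n@Rt.apply([0,0,1]))))
top=g[(g[:,2]<-43)];print('gauge top z',len(top),np.median(top[:,2]),'xface',np.median(g[g[:,0]<-15][:,0]))
a=dict(np.load('/tmp/side0.npz'))
# wheels unmoved: same colour mask centroid before/after in the side view
for nm,(u0,u1,v0,v1),lo,hi in(('red',(405,475,235,300),174,6),('amber',(268,340,238,300),7,18)):
    for f in(a['frame'],c['frame']):
        H=cv2.cvtColor(f[v0:v1,u0:u1],cv2.COLOR_RGB2HSV).astype(int);x=H[...,0];mm=((x>lo)|(x<hi) if lo>hi else (x>lo)&(x<hi))&(H[...,1]>150)
        print(nm,np.argwhere(mm).mean(0).round(1),mm.sum())
E
```

```text
top 6875 lid angles pct [1.84 1.86 1.88]
side 2349 lid angles pct [1.85 1.87 1.9 ]
[[ 0.1008  0.5216 -0.2609  0.1673]
 [ 0.7224  0.5216 -0.2609  0.1674]
 [ 0.4423  0.5216 -0.2609  0.1674]
 [ 0.6255  0.5216 -0.2609  0.1674]] 0.03283232590317498 (array([-0.03,  0.03,  0.04]), array([-0.19,  0.13, -0.03])) 17.3
face z 36.06793862885251 n [-0.33809992 -0.13117355  0.93192379] angle to tool deg 0.28645380826526723
gauge top z 209 -45.51413284177838 xface -18.547278505767494
red [31.1 34.1] 2274
red [31.1 34.1] 2262
amber [32.7 34.8] 2233
amber [45.7 13.8] 143
```

```bash
python3 - <<'E'
from h import *
f=lambda fr:(lambda H:(H[...,0]>7)&(H[...,0]<18)&(H[...,1]>150))(cv2.cvtColor(fr,cv2.COLOR_RGB2HSV))
for n,(u0,u1,v0,v1) in(('top',(295,355,245,305)),('side',(268,340,238,300))):
    a=f(np.load(f'/tmp/{n}0.npz')['frame'][v0:v1,u0:u1]);b=f(cam(n)['frame'][v0:v1,u0:u1])
    print(n,a.sum(),b.sum(),(a&b).sum(),np.argwhere(a).mean(0).round(1),np.argwhere(b).mean(0).round(1))
robot.close_job();print(robot.get_obs()['clock'])
E
```

```text
top 1446 830 830 [30.3 30.2] [31.4 30.6]
side 2233 142 141 [32.7 34.8] [45.7 13.9]
the job is handed in; nothing more can be done
the job is handed in; nothing more can be done
```

I opened the lid, lifted the gauge out of the case and pressed its tip on the red dot of the cheese in the steel cradle. I handed the job in at about 17.4 s, still holding the gauge there. `close_job` gives no verdict, so these are only my own last checks:

- **Lid:** it measured about 1.86 rad in both cameras, so it is on or just short of its 1.9 rad stop and above the 1.75 limit.
- **Press:** the sloping face is about 0.3° from square to the tool, and the gauge sat within about 2° of the tool axis before contact. The cheese face was 36 mm beyond the fingertips, against about 44 mm for the free tip, so the plunger is about 8 mm in. The force rose by roughly 3 N, and the arm position was steady.
- **Aim:** the dot was hidden behind the gauge at the end, so I could not see the tip on it. The calculated offset is under about 2 mm, from the calibrated dot position.
- **Wheels and cheese:** the red wheel had not moved in the image, and the cheese face had the same slope as at the start. The arm partly hid the amber wheel, but all but one of its visible pixels lay inside its original outline and nothing touched it.
- **Mismatch:** the gripper read 23 mm on the 28 mm knob. The crop showed the fingertips on the knob, and it held while I lifted the lid.

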